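# Load the deck from a delivered stack

### The arm

A 7-joint arm with a two-finger parallel gripper is mounted at the origin on the work surface. World frame = base frame: x ahead of the robot, y to its left, z up, the work surface at z = 0. Lengths are in mm, angles in rad, forces in N, time in s.
With the tool pointing down it reaches from about 425 to 975 mm from the base axis. Payload 16.7 kg.
Tool frame: the origin (TCP) lies at the very end of the fingers, on their centre line; the grasp point (between the pads) lies 19 mm behind it (robot.hold_point_z is the distance from the TCP to the grasp point, in mm); z points along the fingers, y is the line along which they close (so a half turn about z gives the same grasp; the last joint's range is limited). The gripper opens to 85 mm and grips with 20 to 120 N. Pads are 22 mm wide; open, the fingers measure 114 mm over their backs; the gripper's body (76 mm by 85 mm) begins 54 mm behind the grasp point. The pads swing forward as they close: fully open they stand 13 mm farther back than shut.
Start: joints at [-1.492, 0.426, 0.074, 1.606, -0.034, 1.111, -0.067], TCP at [153.104, 657.37, 231.302] pointing down, gripper open.
Joint ranges: [-2.85, 2.85], [-0.5, 2.14], [-1.23, 1.37], [0.21, 2.46], [-1.02, 4.16], [0.16, 2.05], [-2.73, 2.73]. Speed limits (rad/s): [1.89, 1.89, 2.39, 2.39, 3.01, 3.01, 3.01].

### API

Orientations are given as a rotation vector (axis times angle).
In Python, from bench import robot gives the robot as it stands.
- The arm moves only by the tool step_arm, never from a script. Its argument "series" is a list of rows, each an object with "jaw": the opening in per cent of the stroke, from 0 (shut) to 100 (fully open); "dp": the shift along the tool's x, y, z in cm, a list of three; "yaw": the turn about the tool's z in rad. In form: [{"jaw": jaw, "dp": [x, y, z], "yaw": yaw}, ...]. A call has exactly 8 rows; each row is the pose to reach, as a shift and turn from the pose commanded when the call began, along the tool's axes at that moment; what a row does not reach only later rows make up. A row lasts 1/8 s, in which the tool goes at most 62.5 mm and 10.7 degrees, less where a joint would pass 70% of its speed; a pose out of reach is approached as far as the arm can. A call with a gripper value outside its range is refused whole. The fingers move at their own pace and stop on an object; "squeeze" is the grip in N (left out, the last holds). Time passes only in rows, so rows that repeat a pose let the fingers close, or fill a call up. It gives the time, the measured TCP pose, the force, the opening and the grip force at its end, in the units of the state.
- robot.read_state(): the state, without advancing time (a new reading comes with each control period).
- robot.capture(name): name is "scene" or "top" or "wrist"; returns a dict with "img" (480x640x3 uint8, blue, green, red), "vertical_fov" (degrees; the focal length in pixels is half the picture's height over the tangent of half this angle, whatever the lens; pixels are square), "cx", "cy" (the principal point, pixels), "origin" and "orientation" of the camera in the world; the wrist camera has in their place "mount" (4x4, takes a point from camera to tool coordinates, whose origin is the TCP and whose axes are the flange's). Camera axes: x right, y down, z forward; pixel columns grow to the right and rows downward; lengths in mm; the calibration is good to about 2 mm. A picture is of the moment at which its call begins: read the wrist's pose just before it. There is no depth.
- robot.hand_in(): hands the job in; it is judged then, once.
The state is a dict: "clock": time; "q": joint angles; "qd": joint speeds; "joint_efforts": joint torques, N m; "ee_pos": TCP position; "orientation": TCP orientation; "ft_force": force on the tool from outside, world axes, zero at the start; "ft_torque": the same for the moment, N m; "finger_gap": finger opening in mm; "finger_force": force on a finger pad.
Only numpy, scipy, OpenCV 4.12 (cv2) and the standard library are available. Lean on these libraries where they do the work, as an engineer would, in place of code of your own. Each camera call takes 0.05 s, during which the arm holds its last target. There are 200 camera calls.

### The job

Load the cell-picking deck: take the stack (strip holder on block on tube rack) apart from the top, one piece at a time, and set each piece flat inside the rim of the nest of its own outline: the tube rack in the large oblong nest, the block in the square one, the strip holder in the long narrow one. The round dish was left in the square nest and belongs in the round one. Set the pieces down upright without dropping them, and leave the little amber jar and the glass vial standing where they are.

Things in the scene. Friction and masses are not known exactly. Their poses are not given: they have to be found in the camera images.
- rack_mid (a point): tube rack, bottom of the stack: white plastic oblong block with small dark wells in its top, 100 (x) by 56 (y) by 32 mm high; stands on the table at the start. This point: its centre, half-way up; x along its length, z up.
- block_mid (a point): cooling block, middle of the stack: plain square aluminium block with nine dark wells, 50 by 50 by 30 mm high; rests on the rack near the middle of its length, sides within 5 degrees of parallel to the rack's (so the rack's top is free beyond the block's two x faces, hardly beyond its y faces). This point: its centre, half-way up; x and y square to its faces, x along the rack's length, z up.
- strip_mid (a point): strip holder, top of the stack: narrow grey plastic bar with one row of white wells, 84 (x) by 24 (y) by 28 mm high; lies across the block roughly along the rack's length, overhanging the block at both ends. This point: its centre, half-way up; x along its length, z up.
- dish_mid (a point): culture dish: closed round white pot with a grey band, 44 mm in diameter, 30 mm high; stands inside the square nest at the start. This point: its centre, half-way up; z up.
- nest_rack_floor (a point): a fixed dark metal plate on short feet with a bright rim: the large oblong nest, 116 (x) by 72 (y) mm inside the rim. Floor 14 mm and rim top 18 mm above the table, rim 3 mm thick. This point: centre of the nest's floor, on its top face; x along its length, z up.
- nest_block_floor (a point): a fixed dark metal plate on short feet with a bright rim: the square nest, 66 by 66 mm inside the rim. Floor 14 mm and rim top 18 mm above the table, rim 3 mm thick. This point: centre of the nest's floor, on its top face; x and y square to its sides, z up.
- nest_strip_floor (a point): a fixed dark metal plate on short feet with a bright rim: the long narrow nest, 100 (x) by 40 (y) mm inside the rim. Floor 14 mm and rim top 18 mm above the table, rim 3 mm thick. This point: centre of the nest's floor, on its top face; x along its length, z up.
- nest_dish_floor (a point): a fixed dark metal plate on short feet with a bright rim: the round nest, 60 mm in diameter inside the rim. Floor 14 mm and rim top 18 mm above the table, rim 3 mm thick. This point: centre of the nest's floor, on its top face; z up.
- jar_mid (a point): bystander: little round amber glass jar with a white cap, 28 mm in diameter, 40 mm high, loose on the table among the nests. This point: its centre, half-way up.
- vial_mid (a point): bystander: slim clear glass vial with a white cap, 22 mm in diameter, 42 mm high, loose on the table among the nests. This point: its centre, half-way up.
Things that resemble listed ones, but are neither listed nor needed, are in the scene too. Leave any purple or red look-alike of the part that bears nest_rack_floor alone.

How it is judged (in metres and radians):
At the end, for the whole second after the job is handed in: Rack, block, strip holder and dish each lie flat (within 3.4 degrees) on the floor of their own nest, inside the rim (centre within 12 mm of the nest's centre, height within 2.5 mm of seated), released and at rest (horizontal distance between rack_mid and nest_rack_floor below 0.012 m and z of rack_mid in the frame of nest_rack_floor between 0.013 and 0.0185 m and angle between each of rack_mid, block_mid, strip_mid, dish_mid's own z axis and vertical below 0.06 rad and linear speed of each of rack, block, strip, dish below 0.02 m/s and angular speed of each of rack, block, strip, dish below 0.2 rad/s and horizontal distance between block_mid and nest_block_floor below 0.012 m and z of block_mid in the frame of nest_block_floor between 0.012 and 0.0175 m and horizontal distance between strip_mid and nest_strip_floor below 0.012 m and z of strip_mid in the frame of nest_strip_floor between 0.011 and 0.0165 m and horizontal distance between dish_mid and nest_dish_floor below 0.012 m and z of dish_mid in the frame of nest_dish_floor between 0.012 and 0.0175 m); the robot touches nothing.
It fails at once if the rack is carried off or pushed away with the block still on it (distance of rack_mid from where it was at the start of the episode above 0.04 m and distance between rack_mid and block_mid below 0.05 m).
It fails at once if the block is carried off or pushed away with the strip holder still on it (distance of block_mid from where it was at the start of the episode above 0.04 m and distance between block_mid and strip_mid below 0.05 m).
It fails at once if a piece is tipped over (leans more than 35 degrees) (angle between any of rack_mid, block_mid, strip_mid, dish_mid's own z axis and vertical above 0.61 rad).
It fails at once if a piece is dropped or flung (faster than 0.6 m/s with no finger touching it) ((linear speed of rack above 0.6 m/s and contact force between the fingers and rack below 0.05 N) or (linear speed of block above 0.6 m/s and contact force between the fingers and block below 0.05 N) or (linear speed of strip above 0.6 m/s and contact force between the fingers and strip below 0.05 N) or (linear speed of dish above 0.6 m/s and contact force between the fingers and dish below 0.05 N)).
It fails at once if the amber jar or the glass vial is shifted by more than 30 mm or knocked over (distance of any of jar_mid, vial_mid from where it was at the start of the episode above 0.03 m or angle between any of jar_mid, vial_mid's own z axis and vertical above 0.61 rad).
It also fails if it takes over 120 s, if anything falls off the work surface, if the arm or the gripper's body presses on something with over 40 N, if the wrist force passes 120 N, or if a joint passes its speed limit or range.

## Working session

There is one attempt and no reset: what is moved stays moved. The work goes in short steps, Python scripts to look and compute and a tool call to move; the robot and the scene stay as the last step left them, time stands still between calls to the robot, and variables do not carry over. Pictures are saved under pics/ and viewed, at most 14 in all, crops included, and the job is handed in when it is done.

Besides the shell and the picture viewer there is one more tool, called as name(argument=value, ...) on one line, values as JSON. step_arm: Moves the arm, as the interface text tells. Its arguments: {"type":"object","properties":{"series":{"type":"array","items":{"type":"object","properties":{"jaw":{"type":"number"},"dp":{"type":"array","items":{"type":"number"}},"yaw":{"type":"number"}}}},"squeeze":{"type":"number"}},"required":["series"]}

```bash
ls; mkdir -p pics
python3 - <<'E'
from bench import robot
import cv2
print(robot.read_state())
for n in("top","scene"):
    c=robot.capture(n); cv2.imwrite(f"pics/{n}0.png",c["img"]); print({k:v for k,v in c.items() if k!="img"})
E
```

```text
pics
{'clock': 0.0, 'q': array([-1.49147085,  0.42671577,  0.07386781,  1.60663444, -0.03411203,
        1.11080333, -0.0671059 ]), 'qd': array([-0.00038348, -0.00012576,  0.00020758, -0.00065853, -0.00109903,
        0.0011344 , -0.0005406 ]), 'joint_efforts': array([-6.68247285e-04, -9.49812984e+01,  3.76019552e+00, -4.63511002e+01,
        1.92299316e-02,  9.91560461e-03,  2.37512205e-05]), 'ee_pos': array([153.0535275 , 656.98439266, 230.60982521]), 'orientation': array([-3.58740242e-01, -3.12098470e+00,  2.04145786e-03]), 'ft_force': array([-0.72285079, -0.50144296,  0.06865788]), 'ft_torque': array([ 0.00798862,  0.01085485, -0.06921173]), 'finger_force': 0.0, 'finger_gap': 85.15021876061012}
{'vertical_fov': 52.118648835041704, 'cx': 326.46906779424006, 'cy': 235.39891609589964, 'origin': array([ 418.62988384,  -86.73689557, 1058.15992866]), 'orientation': array([-2.16833925,  2.20321792, -0.07728392])}
{'vertical_fov': 53.80190547086927, 'cx': 317.85908855937225, 'cy': 242.0698570871525, 'origin': array([919.44065927, 404.9681932 , 663.32627404]), 'orientation': array([-0.93077115, -2.44164366,  1.08789882])}
```

View pics/top0.png

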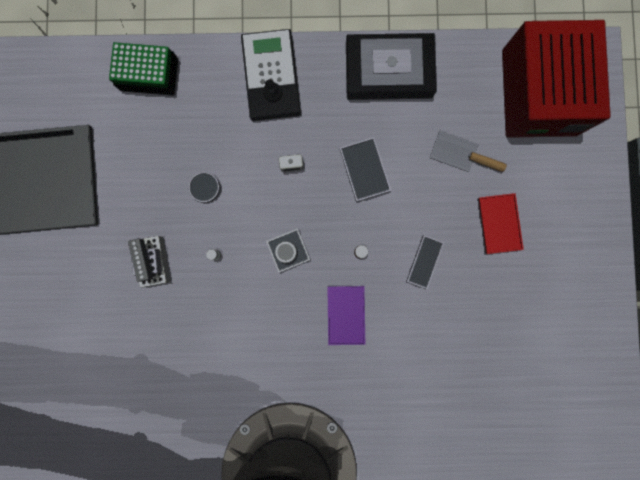

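View pics/scene0.png

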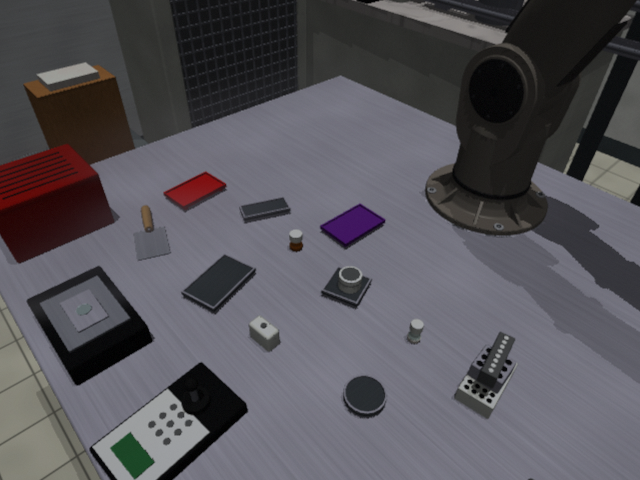

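The top view shows the stack near (148,262), round nest (205,188), square nest with dish (288,251), rack nest (365,169), strip nest (425,262), jar (361,252) and vial (213,255). The purple and red plates are decoys. I'll enlarge it.

```bash
cat > h.py <<'E'
import numpy as np,cv2
from scipy.spatial.transform import Rotation as R
def ray(c,uv,z,o=None,Rm=None):
    "pixel -> world point on plane z"
    f=240/np.tan(np.radians(c["vertical_fov"])/2)
    o=c["origin"] if o is None else o
    Rm=R.from_rotvec(c["orientation"]).as_matrix() if Rm is None else Rm
    d=Rm@np.array([(uv[0]-c["cx"])/f,(uv[1]-c["cy"])/f,1])
    return (o+d*(z-o[2])/d[2])
def wcam(st,c):
    T=np.eye(4);T[:3,:3]=R.from_rotvec(st["orientation"]).as_matrix();T[:3,3]=st["ee_pos"]
    M=T@c["mount"]; return M[:3,3],M[:3,:3]
E
python3 - <<'E'
import cv2
i=cv2.imread("pics/top0.png")
a=i[130:300,110:260]; b=i[130:300,250:450]
cv2.imwrite("pics/c1.png",cv2.resize(a,None,fx=3.5,fy=3.5,interpolation=2))
cv2.imwrite("pics/c2.png",cv2.resize(b,None,fx=3.5,fy=3.5,interpolation=2))
E
```

```text
(no output)
```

View pics/c1.png

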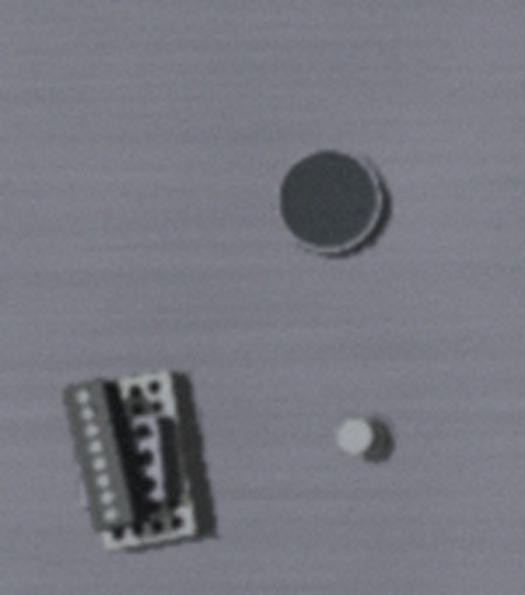

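View pics/c2.png

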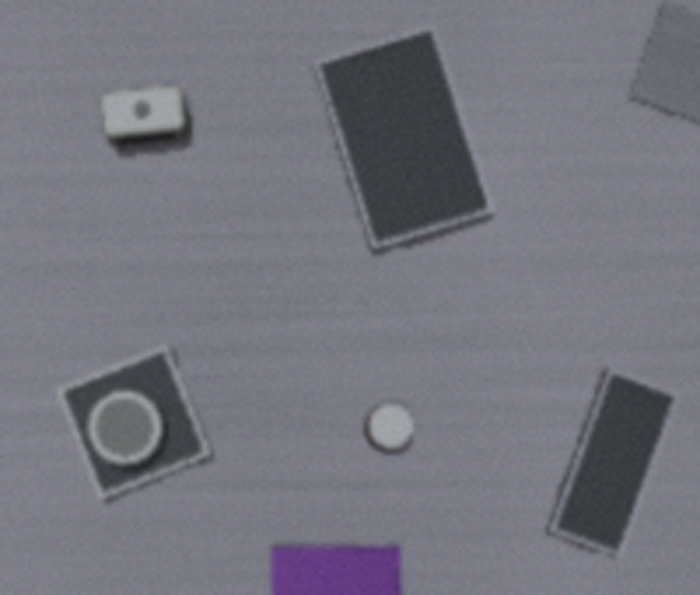

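The crops give the rim corners, the strip top and the other pieces at about 1 px. Next I'll compute world poses.

```bash
cat > m.py <<'E'
from h import *
import pickle
c=dict(vertical_fov=52.118648835041704,cx=326.46906779424006,cy=235.39891609589964,origin=np.array([418.62988384,-86.73689557,1058.15992866]),orientation=np.array([-2.16833925,2.20321792,-0.07728392]))
def P(L,ox,z): return np.array([ray(c,(ox+x/3.5-.36,130+y/3.5-.36),z)[:2] for x,y in L])
def rect(n,L,ox,z):
    p=P(L,ox,z); m=p.mean(0); (w,s,a)=cv2.minAreaRect(p.astype(np.float32))
    e=[p[(i+1)%4]-p[i] for i in range(4)]
    print(n,m.round(1),"sides",[round(np.hypot(*v)) for v in e],"edge angs mod90",[round(np.degrees(np.arctan2(v[1],v[0]))%90,1) for v in e], "angs",[round(np.degrees(np.arctan2(v[1],v[0]))%180,1) for v in e])
rect("nrack",[(320,66),(432,33),(490,210),(375,249)],250,18)
rect("nsq",[(60,390),(170,350),(210,457),(104,496)],250,18)
rect("nstrip",[(608,372),(672,397),(616,553),(549,531)],250,18)
rect("strip",[(66,387),(104,378),(133,525),(96,532)],110,90)
for n,L,ox,z in[("ndish",(331,202),110,18),("jar",(390,427),250,40),("vial",(355,436),110,42),("dish",(125,428),250,44),("rackR",(172,370),110,32),("rackR2",(195,535),110,32),("rackL2",(107,549),110,32)]:
    print(n,P([L],ox,z)[0].round(1))
E
python3 m.py
```

```text
nrack [ 632.4 -172.9] sides [72, 115, 74, 118] edge angs mod90 [np.float64(15.7), np.float64(16.6), np.float64(17.9), np.float64(15.5)] angs [np.float64(105.7), np.float64(16.6), np.float64(107.9), np.float64(15.5)]
nsq [461.   -6.8] sides [71, 69, 68, 70] edge angs mod90 [np.float64(19.2), np.float64(19.7), np.float64(19.3), np.float64(22.0)] angs [np.float64(109.2), np.float64(19.7), np.float64(109.3), np.float64(22.0)]
nstrip [ 432.2 -293.9] sides [41, 101, 42, 103] edge angs mod90 [np.float64(67.6), np.float64(68.5), np.float64(70.9), np.float64(68.1)] angs [np.float64(67.6), np.float64(158.5), np.float64(70.9), np.float64(158.1)]
strip [444.6 284.2] sides [22, 85, 21, 84] edge angs mod90 [np.float64(12.5), np.float64(11.7), np.float64(9.8), np.float64(12.3)] angs [np.float64(102.5), np.float64(11.7), np.float64(99.8), np.float64(12.3)]
ndish [599.  172.1]
jar [ 455.4 -159. ]
vial [454.9 151.7]
dish [457.1  -2.2]
rackR [496.5 263.7]
rackR2 [397.9 249.2]
rackL2 [390.4 301.5]
```

step_arm(series=[{"jaw": 100, "dp": [-36.9, -29.6, 0], "yaw": -0.44}, {"jaw": 100, "dp": [-36.9, -29.6, 0], "yaw": -0.44}, {"jaw": 100, "dp": [-36.9, -29.6, 0], "yaw": -0.44}, {"jaw": 100, "dp": [-36.9, -29.6, 0], "yaw": -0.44}, {"jaw": 100, "dp": [-36.9, -29.6, 0], "yaw": -0.44}, {"jaw": 100, "dp": [-36.9, -29.6, 0], "yaw": -0.44}, {"jaw": 100, "dp": [-36.9, -29.6, 0], "yaw": -0.44}, {"jaw": 100, "dp": [-36.9, -29.6, 0], "yaw": -0.44}])

```text
clock: 1.1
ee_pos: [446.9, 282.3, 231.3]
orientation: [-0.326, 3.125, -0.001]
ft_force: [-0.5, 0.6, -0.3]
finger_gap: 85.3
finger_force: 0.0
```

step_arm(series=[{"jaw": 60, "dp": [0, 0, 0], "yaw": 0}, {"jaw": 60, "dp": [0, 0, 0], "yaw": 0}, {"jaw": 60, "dp": [0, 0, 0], "yaw": 0}, {"jaw": 60, "dp": [0, 0, 0], "yaw": 0}, {"jaw": 60, "dp": [0, 0, 0], "yaw": 0}, {"jaw": 60, "dp": [0, 0, 0], "yaw": 0}, {"jaw": 60, "dp": [0, 0, 0], "yaw": 0}, {"jaw": 60, "dp": [0, 0, 0], "yaw": 0}])

```text
clock: 2.1
ee_pos: [445.4, 285.3, 231.3]
orientation: [0.331, -3.124, 0.0]
ft_force: [0.2, -1.0, 0.4]
finger_gap: 51.1
finger_force: 0.0
```

```bash
cat >> h.py <<'E'
def shot(robot,name):
    import pickle
    st=robot.read_state(); c=robot.capture("wrist"); cv2.imwrite(f"pics/{name}.png",c["img"])
    pickle.dump((st,{k:v for k,v in c.items() if k!="img"}),open(f"pics/{name}.pkl","wb"))
    say(st)
def px(name,uvs,z):
    import pickle
    st,c=pickle.load(open(f"pics/{name}.pkl","rb")); o,Rm=wcam(st,c)
    return np.array([ray(c,uv,z,o,Rm)[:2] for uv in uvs])
def say(st):
    Rm=R.from_rotvec(st["orientation"]).as_matrix()
    print("t",round(st["clock"],2),"pos",st["ee_pos"].round(1),"yAng",round(np.degrees(np.arctan2(Rm[1,1],Rm[0,1])),1),"gap",round(st["finger_gap"],1),"ff",round(st["finger_force"],1),"ft",st["ft_force"].round(1),"q7",round(st["q"][6],2))
def go(robot,pos,yang):
    "dp (cm) and yaw from here to a TCP pos with tool y at world angle yang (deg, mod 180)"
    st=robot.read_state(); say(st); Rm=R.from_rotvec(st["orientation"]).as_matrix()
    a=np.degrees(np.arctan2(Rm[1,1],Rm[0,1])); d=(yang-a+90)%180-90
    print("dp",(Rm.T@(np.array(pos)-st["ee_pos"])/10).round(2),"yaw",round(-np.radians(d),3))
E
python3 -c "
from h import *
from bench import robot
shot(robot,'w1')"
```

```text
t 2.1 pos [445.4 285.3 231.3] yAng 102.1 gap 51.1 ff 0.0 ft [ 0.2 -1.   0.4] q7 1.13
```

View pics/w1.png

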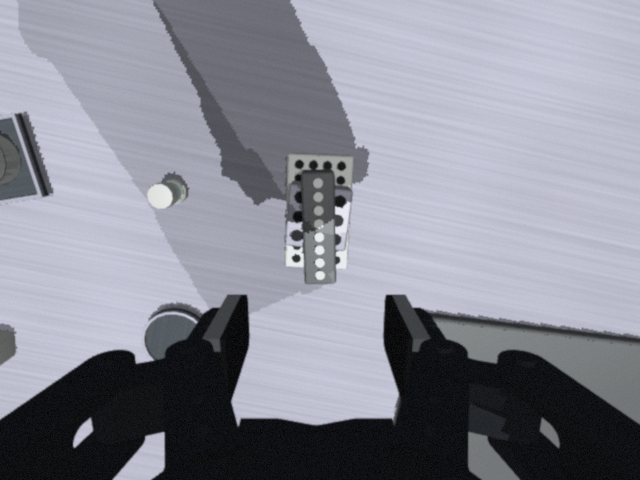

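The wrist view shows the strip top with corners (303,171), (334,171), (336,283), (305,283). It sits on the block, which sits on the rack. The vial cap is at (160,196).

```bash
python3 -c "
from h import *
from bench import robot
p=px('w1',[(303,171),(334,171),(336,283),(305,283)],90)
print(p.round(1),p.mean(0),[np.degrees(np.arctan2(*(b-a)[::-1])) for a,b in((p[0],p[3]),(p[1],p[2]))])
r=px('w1',[(287,154),(353,155),(347,268),(285,266)],32);print('rack',r.round(1))
m=p.mean(0)
go(robot,[*m,100],102);go(robot,[*m,68],102)"
```

```text
[[403.3 267.8]
 [398.8 289.1]
 [479.9 309. ]
 [484.8 286. ]] [441.71008615 287.98320686] [np.float64(12.617314524209672), np.float64(13.760034848141379)]
rack [[397.  251. ]
 [386.3 305.2]
 [484.1 323. ]
 [493.9 268. ]]
t 2.15 pos [445.3 285.4 231.3] yAng 102.1 gap 51.4 ff 0.0 ft [-0.3  0.1  0.3] q7 1.13
dp [ 0.3   0.33 13.13] yaw 0.002
t 2.15 pos [445.3 285.4 231.3] yAng 102.1 gap 51.4 ff 0.0 ft [-0.3  0.1  0.3] q7 1.13
dp [ 0.3   0.33 16.33] yaw 0.002
```

step_arm(series=[{"jaw": 60, "dp": [0.3, 0.3, 4], "yaw": -0.015}, {"jaw": 60, "dp": [0.3, 0.3, 8], "yaw": -0.015}, {"jaw": 60, "dp": [0.3, 0.3, 12], "yaw": -0.015}, {"jaw": 60, "dp": [0.3, 0.3, 14.5], "yaw": -0.015}, {"jaw": 60, "dp": [0.3, 0.3, 16], "yaw": -0.015}, {"jaw": 60, "dp": [0.3, 0.3, 16.3], "yaw": -0.015}, {"jaw": 60, "dp": [0.3, 0.3, 16.3], "yaw": -0.015}, {"jaw": 20, "dp": [0.3, 0.3, 16.3], "yaw": -0.015}], squeeze=50)

```text
clock: 3.15
ee_pos: [442.2, 288.0, 69.2]
orientation: [-0.354, 3.12, 0.001]
ft_force: [0.1, 0.9, 0.2]
finger_gap: 34.1
finger_force: 0.0
```

step_arm(series=[{"jaw": 10, "dp": [0, 0, 0], "yaw": 0}, {"jaw": 10, "dp": [0, 0, 0], "yaw": 0}, {"jaw": 10, "dp": [0, 0, 0], "yaw": 0}, {"jaw": 10, "dp": [0, 0, 0], "yaw": 0}, {"jaw": 10, "dp": [0, 0, 0], "yaw": 0}, {"jaw": 10, "dp": [0, 0, 0], "yaw": 0}, {"jaw": 10, "dp": [0, 0, -0.5], "yaw": 0}, {"jaw": 10, "dp": [0, 0, -1], "yaw": 0}])

```text
clock: 4.15
ee_pos: [441.8, 287.7, 78.9]
orientation: [-0.354, 3.121, 0.0]
ft_force: [0.8, 1.1, -0.7]
finger_gap: 22.8
finger_force: 49.2
```

```bash
python3 -c "
from h import *
from bench import robot
shot(robot,'w2')
go(robot,[445,200,160],69);go(robot,[432,-294,160],69)"
```

```text
t 4.15 pos [441.8 287.7  78.9] yAng 103.0 gap 22.8 ff 49.2 ft [ 0.8  1.1 -0.7] q7 1.19
t 4.2 pos [442.1 287.9  79.4] yAng 103.0 gap 22.8 ff 49.2 ft [1.3 0.2 0.7] q7 1.19
dp [ 1.68 -8.63 -8.07] yaw 0.593
t 4.2 pos [442.1 287.9  79.4] yAng 103.0 gap 22.8 ff 49.2 ft [1.3 0.2 0.7] q7 1.19
dp [ 14.02 -56.48  -8.1 ] yaw 0.593
```

View pics/w2.png

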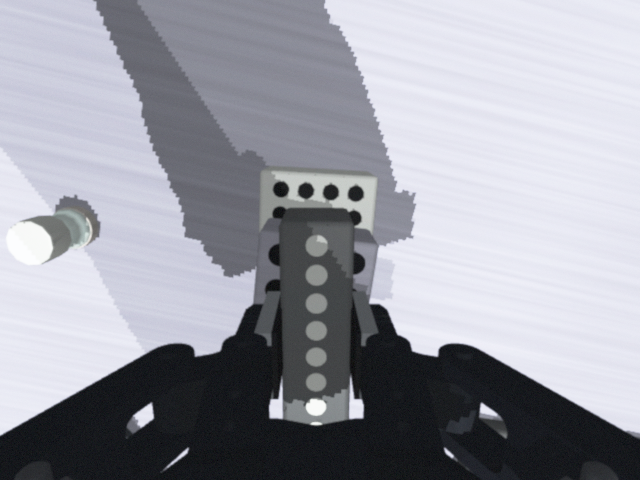

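The strip is held cleanly at 22.8 mm, with the block and rack undisturbed. I'll lift and carry it next to the strip nest, then look.

step_arm(series=[{"jaw": 10, "dp": [0, 0, -4], "yaw": 0}, {"jaw": 10, "dp": [0, 0, -8], "yaw": 0}, {"jaw": 10, "dp": [0.5, -3, -12], "yaw": 0.1}, {"jaw": 10, "dp": [2, -8, -13], "yaw": 0.2}, {"jaw": 10, "dp": [3.2, -13.5, -13], "yaw": 0.3}, {"jaw": 10, "dp": [4.5, -19, -13], "yaw": 0.4}, {"jaw": 10, "dp": [5.8, -24.5, -13], "yaw": 0.5}, {"jaw": 10, "dp": [7, -30, -13], "yaw": 0.6}])

```text
clock: 5.2
ee_pos: [440.5, -22.1, 208.7]
orientation: [0.589, 3.085, 0.001]
ft_force: [0.7, 0.7, -0.7]
finger_gap: 23.0
finger_force: 49.1
```

```bash
python3 -c "
from h import *
from bench import robot
go(robot,[440,-210,210],68.5)"
```

```text
t 5.2 pos [440.5 -22.1 208.7] yAng 68.4 gap 23.0 ff 49.1 ft [ 0.7  0.7 -0.7] q7 1.14
dp [ -6.87 -17.49  -0.14] yaw -0.002
```

step_arm(series=[{"jaw": 10, "dp": [-1.9, -5, 0], "yaw": 0}, {"jaw": 10, "dp": [-3.9, -10, 0], "yaw": 0}, {"jaw": 10, "dp": [-5.5, -14, 0], "yaw": 0}, {"jaw": 10, "dp": [-6.5, -16.5, 0], "yaw": 0}, {"jaw": 10, "dp": [-6.9, -17.5, 0], "yaw": 0}, {"jaw": 10, "dp": [-6.9, -17.5, 0], "yaw": 0}, {"jaw": 10, "dp": [-6.9, -17.5, 0], "yaw": 0}, {"jaw": 10, "dp": [-6.9, -17.5, 0], "yaw": 0}])

```text
clock: 6.2
ee_pos: [441.3, -207.5, 208.3]
orientation: [0.582, 3.087, 0.0]
ft_force: [-0.1, -0.0, -0.2]
finger_gap: 22.8
finger_force: 49.1
```

```bash
python3 -c "
from h import *
from bench import robot
shot(robot,'w3')"
```

```text
t 6.2 pos [ 441.3 -207.5  208.3] yAng 68.7 gap 22.8 ff 49.1 ft [-0.1 -0.  -0.2] q7 1.64
```

View pics/w3.png

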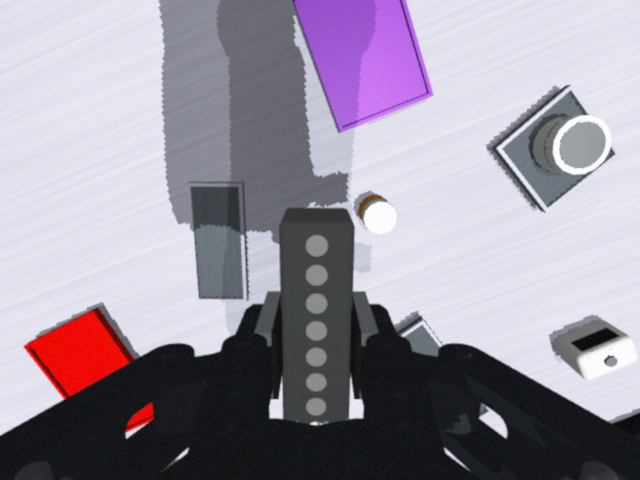

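The strip nest rim corners are (189,182), (243,182), (248,300), (198,299), clear of the jar at (378,215). The square nest corners are (568,86), (494,150), (545,211), (615,155).

```bash
python3 -c "
from h import *
import pickle
from bench import robot
p=px('w3',[(189,182),(243,182),(248,300),(198,299)],18)
print(p.round(1),p.mean(0),[np.hypot(*(p[i]-p[i-1])) for i in range(4)],[np.degrees(np.arctan2(*(b-a)[::-1])) for a,b in((p[0],p[3]),(p[1],p[2]))])
q=px('w3',[(568,86),(494,150),(545,211),(615,155)],18);print('sq',q.mean(0))
st,c=pickle.load(open('pics/w3.pkl','rb'));print(c['mount'].round(2))
e=px('w3',[(317,209),(317,234)],st['ee_pos'][2]+22)-st['ee_pos'][:2]; Rm=R.from_rotvec(st['orientation']).as_matrix(); print('end along tool x',e@Rm[:2,0])
go(robot,[*p.mean(0),100],68.5)"
```

```text
[[ 372.9 -293.7]
 [ 389.2 -252. ]
 [ 486.8 -290.7]
 [ 469.6 -332. ]] [ 429.63758912 -292.09115784] [np.float64(104.06352579951303), np.float64(44.775772386623), np.float64(105.02822109908728), np.float64(44.77548540872004)] [np.float64(-21.61195774559231), np.float64(-21.61560288185136)]
sq [459.4626185   -5.38369976]
[[-0.0000e+00 -9.7000e-01 -2.6000e-01  6.6190e+01]
 [ 1.0000e+00 -0.0000e+00 -0.0000e+00  8.0000e-02]
 [ 0.0000e+00 -2.6000e-01  9.7000e-01 -1.4338e+02]
 [ 0.0000e+00  0.0000e+00  0.0000e+00  1.0000e+00]]
end along tool x [45.64861245 37.77206062]
t 6.25 pos [ 441.3 -207.7  208.4] yAng 68.7 gap 23.2 ff 49.1 ft [-0.   0.4 -0.2] q7 1.64
dp [-1.98 -8.29 10.84] yaw 0.003
```

step_arm(series=[{"jaw": 10, "dp": [-1, -4.2, 0], "yaw": 0}, {"jaw": 10, "dp": [-1.9, -7.5, 3], "yaw": 0.005}, {"jaw": 10, "dp": [-2, -8.3, 7], "yaw": 0.005}, {"jaw": 10, "dp": [-2, -8.3, 11], "yaw": 0.005}, {"jaw": 10, "dp": [-2, -8.3, 14], "yaw": 0.005}, {"jaw": 10, "dp": [-2, -8.3, 16], "yaw": 0.005}, {"jaw": 10, "dp": [-2, -8.3, 16.8], "yaw": 0.005}, {"jaw": 10, "dp": [-2, -8.3, 16.8], "yaw": 0.005}])

```text
clock: 7.25
ee_pos: [429.5, -292.9, 40.4]
orientation: [-0.591, -3.085, -0.0]
ft_force: [0.7, 0.3, 0.3]
finger_gap: 22.9
finger_force: 49.2
```

```bash
python3 -c "
from h import *
from bench import robot
go(robot,[429.6,-292.1,20.5],68.4)"
```

```text
t 7.25 pos [ 429.5 -292.9   40.4] yAng 68.3 gap 22.9 ff 49.2 ft [0.7 0.3 0.3] q7 2.09
dp [0.02 0.08 1.99] yaw -0.002
```

step_arm(series=[{"jaw": 10, "dp": [0, 0.05, 0.8], "yaw": 0}, {"jaw": 10, "dp": [0, 0.05, 1.3], "yaw": 0}, {"jaw": 10, "dp": [0, 0.05, 1.6], "yaw": 0}, {"jaw": 10, "dp": [0, 0.05, 1.8], "yaw": 0}, {"jaw": 10, "dp": [0, 0.05, 1.9], "yaw": 0}, {"jaw": 10, "dp": [0, 0.05, 1.95], "yaw": 0}, {"jaw": 10, "dp": [0, 0.05, 2], "yaw": 0}, {"jaw": 10, "dp": [0, 0.05, 2], "yaw": 0}])

```text
clock: 8.25
ee_pos: [429.6, -292.6, 21.2]
orientation: [0.592, 3.085, 0.001]
ft_force: [-6.5, 5.3, 24.6]
finger_gap: 23.2
finger_force: 52.6
```

step_arm(series=[{"jaw": 10, "dp": [0, 0, -0.05], "yaw": 0}, {"jaw": 42, "dp": [0, 0, -0.05], "yaw": 0}, {"jaw": 42, "dp": [0, 0, -0.05], "yaw": 0}, {"jaw": 42, "dp": [0, 0, -0.05], "yaw": 0}, {"jaw": 50, "dp": [0, 0, -0.1], "yaw": 0}, {"jaw": 50, "dp": [0, 0, -2], "yaw": 0}, {"jaw": 50, "dp": [0, 0, -6], "yaw": 0}, {"jaw": 50, "dp": [0, 0, -12], "yaw": 0}])

```text
clock: 9.25
ee_pos: [428.7, -292.5, 141.8]
orientation: [-0.592, -3.083, 0.0]
ft_force: [1.2, 0.9, 0.3]
finger_gap: 42.8
finger_force: 0.0
```

```bash
python3 -c "
from h import *
from bench import robot
go(robot,[430,-215,230],68.4);go(robot,[459,-75,230],68.4)"
```

```text
t 9.25 pos [ 428.7 -292.5  141.8] yAng 68.3 gap 42.8 ff 0.0 ft [1.2 0.9 0.3] q7 1.96
dp [ 2.77  7.24 -8.82] yaw -0.002
t 9.25 pos [ 428.7 -292.5  141.8] yAng 68.3 gap 42.8 ff 0.0 ft [1.2 0.9 0.3] q7 1.96
dp [ 5.26 21.32 -8.82] yaw -0.002
```

step_arm(series=[{"jaw": 80, "dp": [0.8, 2.5, -5], "yaw": -0.05}, {"jaw": 80, "dp": [2.3, 8, -8.8], "yaw": -0.15}, {"jaw": 80, "dp": [3.8, 13.5, -8.8], "yaw": -0.25}, {"jaw": 80, "dp": [5.3, 19, -8.8], "yaw": -0.3}, {"jaw": 80, "dp": [6.7, 24, -8.8], "yaw": -0.38}, {"jaw": 80, "dp": [7.6, 27, -8.8], "yaw": -0.38}, {"jaw": 80, "dp": [7.8, 27.8, -8.8], "yaw": -0.38}, {"jaw": 80, "dp": [7.8, 27.8, -8.8], "yaw": -0.38}])

```text
clock: 10.25
ee_pos: [459.9, -5.9, 228.9]
orientation: [-0.002, 3.141, -0.0]
ft_force: [0.4, -0.9, 0.4]
finger_gap: 68.3
finger_force: 0.0
```

```bash
python3 -c "
from h import *
from bench import robot
shot(robot,'w4')"
```

```text
t 10.25 pos [459.9  -5.9 228.9] yAng 90.1 gap 68.3 ff 0.0 ft [ 0.4 -0.9  0.4] q7 1.49
```

View pics/w4.png

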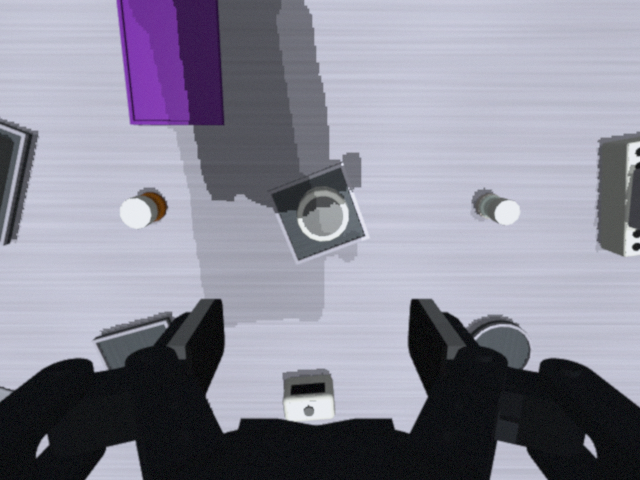

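The dish top is centred at (323,214), and the square nest corners are (271,192), (342,163), (369,237), (300,263). The jar and vial are untouched.

```bash
python3 -c "
from h import *
from bench import robot
d=px('w4',[(323,214)],44)[0];q=px('w4',[(271,192),(342,163),(369,237),(300,263)],18)
print(d,q.round(1),q.mean(0),[np.degrees(np.arctan2(*(q[i]-q[i-1])[::-1]))%90 for i in range(4)])
go(robot,[*d,20.5],90)
c=robot.capture('top');cv2.imwrite('pics/t2.png',c['img']);cv2.imwrite('pics/t2c.png',cv2.resize(c['img'][225:300,390:460],None,fx=4,fy=4,interpolation=2))"
```

```text
[4.53671728e+02 4.38361759e-01] [[438.7 -45.2]
 [413.5  17.2]
 [479.7  43. ]
 [504.5 -20.2]] [459.08231024  -1.31609401] [np.float64(20.822761580285686), np.float64(21.980019517396684), np.float64(21.270635944733836), np.float64(21.463837734052035)]
t 10.3 pos [459.9  -6.5 228.7] yAng 90.0 gap 68.5 ff 0.0 ft [-0.5 -0.4 -0.1] q7 1.49
dp [ 0.63  0.7  20.82] yaw 0.0
```

View pics/t2c.png

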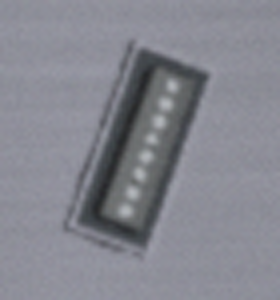

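The strip is seated inside its nest. Now I'll pick the dish.

step_arm(series=[{"jaw": 80, "dp": [0.3, 0.4, 5], "yaw": 0}, {"jaw": 80, "dp": [0.4, 0.5, 10], "yaw": 0}, {"jaw": 80, "dp": [0.4, 0.5, 14.5], "yaw": 0}, {"jaw": 80, "dp": [0.4, 0.5, 17.5], "yaw": 0}, {"jaw": 80, "dp": [0.4, 0.5, 19.5], "yaw": 0}, {"jaw": 80, "dp": [0.4, 0.5, 20.5], "yaw": 0}, {"jaw": 80, "dp": [0.4, 0.5, 20.75], "yaw": 0}, {"jaw": 80, "dp": [0.4, 0.5, 20.75], "yaw": 0}])

```text
clock: 11.35
ee_pos: [456.3, -0.7, 21.4]
orientation: [-0.001, 3.141, 0.0]
ft_force: [-0.6, 0.2, 0.3]
finger_gap: 67.8
finger_force: 0.0
```

step_arm(series=[{"jaw": 60, "dp": [0, 0, 0], "yaw": 0}, {"jaw": 50, "dp": [0, 0, 0], "yaw": 0}, {"jaw": 40, "dp": [0, 0, 0], "yaw": 0}, {"jaw": 35, "dp": [0, 0, 0], "yaw": 0}, {"jaw": 35, "dp": [0, 0, 0], "yaw": 0}, {"jaw": 35, "dp": [0, 0, 0], "yaw": 0}, {"jaw": 35, "dp": [0, 0, -0.5], "yaw": 0}, {"jaw": 35, "dp": [0, 0, -1.5], "yaw": 0}])

```text
clock: 12.35
ee_pos: [455.8, -0.5, 36.3]
orientation: [0.002, -3.141, 0.0]
ft_force: [0.4, 0.4, 0.6]
finger_gap: 42.3
finger_force: 50.7
```

```bash
python3 -c "
from h import *
from bench import robot
go(robot,[500,85,200],90);go(robot,[545,172,200],90)"
```

```text
t 12.35 pos [455.8  -0.5  36.3] yAng 90.1 gap 42.3 ff 50.7 ft [0.4 0.4 0.6] q7 1.73
dp [ -4.42   8.54 -16.38] yaw 0.001
t 12.35 pos [455.8  -0.5  36.3] yAng 90.1 gap 42.3 ff 50.7 ft [0.4 0.4 0.6] q7 1.73
dp [ -8.93  17.23 -16.38] yaw 0.001
```

step_arm(series=[{"jaw": 35, "dp": [0, 0, -5], "yaw": 0}, {"jaw": 35, "dp": [-1, 1, -10], "yaw": 0}, {"jaw": 35, "dp": [-4, 3, -15], "yaw": 0}, {"jaw": 35, "dp": [-8, 5.5, -17.4], "yaw": 0}, {"jaw": 35, "dp": [-11.5, 7.8, -17.4], "yaw": 0}, {"jaw": 35, "dp": [-13.4, 9, -17.4], "yaw": 0}, {"jaw": 35, "dp": [-13.4, 9, -17.4], "yaw": 0}, {"jaw": 35, "dp": [-13.4, 9, -17.4], "yaw": 0}])

```text
clock: 13.35
ee_pos: [589.2, 89.0, 210.0]
orientation: [0.001, -3.141, 0.001]
ft_force: [0.2, -0.1, 0.8]
finger_gap: 42.4
finger_force: 51.0
```

```bash
python3 -c "
from h import *
from bench import robot
shot(robot,'w5')"
```

```text
t 13.35 pos [589.2  89.  210. ] yAng 90.0 gap 42.4 ff 51.0 ft [ 0.2 -0.1  0.8] q7 1.5
```

View pics/w5.png

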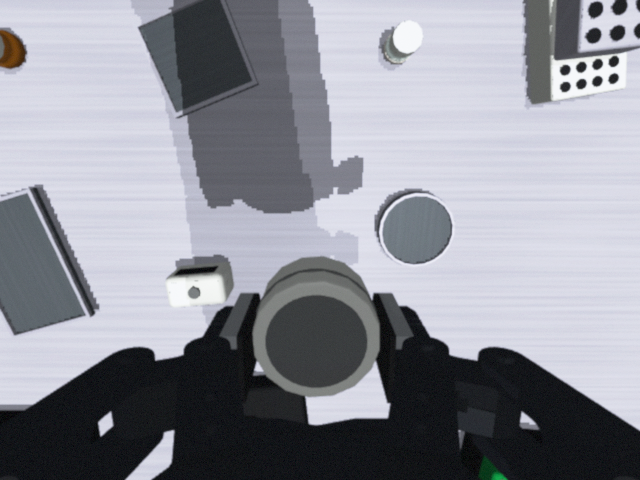

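The round nest rim is centred at (416,229). The held dish top is centred at about (316,342).

```bash
python3 -c "
from h import *
from bench import robot
n=px('w5',[(415.5,228.5)],18)[0];d=px('w5',[(316,340)],233)[0]
q=px('w5',[(197,263+0)],18)
print(n,d-[589.2,89]); sq=px('w5',[(140,28),(222,-5),(258,83),(180,117)],18);print(sq.round(1),sq.mean(0))
go(robot,[n[0]+1,n[1]-.5,50],90)"
```

```text
[596.70599234 174.9830765 ] [-1.67829111  0.51090362]
[[441.1 -44.1]
 [418.9  19.5]
 [480.   44.1]
 [505.4 -19.3]] [4.61348769e+02 5.13511733e-02]
t 13.4 pos [589.2  88.9 210.1] yAng 90.0 gap 42.4 ff 51.0 ft [ 0.1  0.8 -0.5] q7 1.5
dp [-0.86  8.56 16.01] yaw 0.0
```

step_arm(series=[{"jaw": 35, "dp": [-0.4, 4, 0], "yaw": 0}, {"jaw": 35, "dp": [-0.8, 7.5, 2], "yaw": 0}, {"jaw": 35, "dp": [-0.9, 8.5, 6], "yaw": 0}, {"jaw": 35, "dp": [-0.9, 8.5, 11], "yaw": 0}, {"jaw": 35, "dp": [-0.9, 8.5, 14.5], "yaw": 0}, {"jaw": 35, "dp": [-0.9, 8.5, 16.8], "yaw": 0}, {"jaw": 35, "dp": [-0.9, 8.5, 17.5], "yaw": 0}, {"jaw": 35, "dp": [-0.9, 8.5, 17.7], "yaw": 0}])

```text
clock: 14.4
ee_pos: [598.9, 174.4, 33.4]
orientation: [-0.001, 3.141, 0.0]
ft_force: [0.3, 0.1, 0.7]
finger_gap: 42.2
finger_force: 51.0
```

step_arm(series=[{"jaw": 35, "dp": [0, 0, 0.3], "yaw": 0}, {"jaw": 35, "dp": [0, 0, 0.6], "yaw": 0}, {"jaw": 35, "dp": [0, 0, 0.8], "yaw": 0}, {"jaw": 35, "dp": [0, 0, 0.9], "yaw": 0}, {"jaw": 35, "dp": [0, 0, 0.95], "yaw": 0}, {"jaw": 35, "dp": [0, 0, 1], "yaw": 0}, {"jaw": 35, "dp": [0, 0, 1], "yaw": 0}, {"jaw": 35, "dp": [0, 0, 1], "yaw": 0}])

```text
clock: 15.4
ee_pos: [598.8, 174.7, 22.8]
orientation: [0.002, -3.142, 0.0]
ft_force: [0.1, -0.7, -1.0]
finger_gap: 42.1
finger_force: 51.0
```

step_arm(series=[{"jaw": 35, "dp": [0, 0, 0.1], "yaw": 0}, {"jaw": 35, "dp": [0, 0, 0.15], "yaw": 0}, {"jaw": 35, "dp": [0, 0, 0.15], "yaw": 0}, {"jaw": 56, "dp": [0, 0, 0.15], "yaw": 0}, {"jaw": 62, "dp": [0, 0, 0.1], "yaw": 0}, {"jaw": 70, "dp": [0, 0, 0.1], "yaw": 0}, {"jaw": 75, "dp": [0, 0, -1], "yaw": 0}, {"jaw": 75, "dp": [0, 0, -5], "yaw": 0}])

```text
clock: 16.4
ee_pos: [597.7, 174.3, 72.3]
orientation: [0.002, -3.139, 0.002]
ft_force: [0.1, 0.5, 1.3]
finger_gap: 64.3
finger_force: 0.0
```

```bash
python3 -c "
from h import *
from bench import robot
go(robot,[442,285,210],100)"
```

```text
t 16.4 pos [597.7 174.3  72.3] yAng 90.1 gap 64.3 ff 0.0 ft [0.1 0.5 1.3] q7 1.45
dp [ 15.6   11.07 -13.74] yaw -0.173
```

step_arm(series=[{"jaw": 90, "dp": [0, 0, -5], "yaw": 0}, {"jaw": 90, "dp": [2, 1.5, -10], "yaw": -0.05}, {"jaw": 90, "dp": [6, 4.5, -13.7], "yaw": -0.1}, {"jaw": 90, "dp": [10, 7, -13.7], "yaw": -0.17}, {"jaw": 90, "dp": [13.5, 9.5, -13.7], "yaw": -0.17}, {"jaw": 90, "dp": [15.3, 10.8, -13.7], "yaw": -0.17}, {"jaw": 90, "dp": [15.6, 11.1, -13.7], "yaw": -0.17}, {"jaw": 90, "dp": [15.6, 11.1, -13.7], "yaw": -0.17}])

```text
clock: 17.4
ee_pos: [443.1, 285.2, 210.2]
orientation: [-0.268, 3.13, 0.0]
ft_force: [0.2, -0.1, 0.0]
finger_gap: 76.6
finger_force: 0.0
```

```bash
python3 -c "
from h import *
from bench import robot
shot(robot,'w6')
i=cv2.imread('pics/w6.png');cv2.imwrite('pics/w6c.png',cv2.resize(i[100:330,220:430],None,fx=2.5,fy=2.5,interpolation=2))"
```

```text
t 17.4 pos [443.1 285.2 210.2] yAng 99.8 gap 76.6 ff 0.0 ft [ 0.2 -0.1  0. ] q7 1.15
```

View pics/w6c.png

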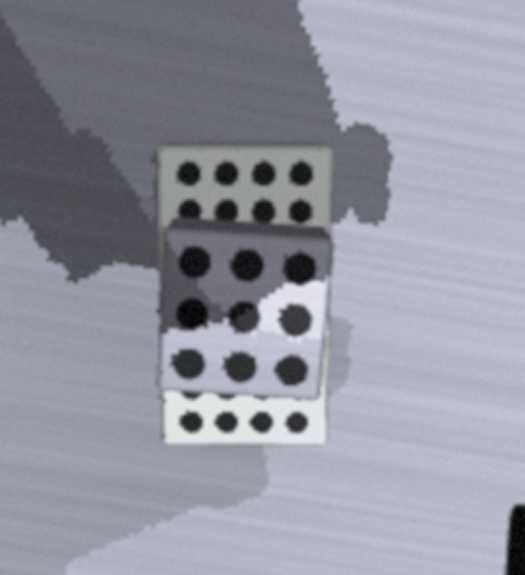

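The block's nine wells surround (243,317) in the crop, with corner wells (194,263), (300,268), (188,363), (291,370). The rack top corners are (158,147), (330,147), (327,443), (163,443).

```bash
python3 -c "
from h import *
from bench import robot
f=lambda L,z:px('w6',[(220+x/2.5-.3,100+y/2.5-.3) for x,y in L],z)
p=f([(194,263),(300,268),(291,370),(188,363)],62);A=lambda a,b:np.degrees(np.arctan2(*(b-a)[::-1]))
print(p.mean(0),A(p[0],p[1]),A(p[3],p[2]),A(p[0],p[3]),A(p[1],p[2]))
r=f([(158,147),(330,147),(327,443),(163,443)],32)
print(r.mean(0),A(r[0],r[1]),A(r[3],r[2]),A(r[0],r[3]),A(r[1],r[2]))
go(robot,[*p.mean(0),38.5],97.5)"
```

```text
[439.46036891 286.12942898] 97.03115544229057 95.72560464387517 5.664161167372546 5.631567432985163
[440.46443217 286.82437951] 99.7566022135694 99.7471660417929 9.527547768614383 10.486541427069604
t 17.45 pos [443.4 284.9 210.1] yAng 99.8 gap 76.8 ff 0.0 ft [ 0.  -1.  -0.3] q7 1.15
dp [ 0.38  0.19 17.16] yaw 0.039
```

step_arm(series=[{"jaw": 90, "dp": [0.4, 0.2, 5], "yaw": 0.065}, {"jaw": 90, "dp": [0.4, 0.2, 9.5], "yaw": 0.065}, {"jaw": 90, "dp": [0.4, 0.2, 13], "yaw": 0.065}, {"jaw": 90, "dp": [0.4, 0.2, 15.5], "yaw": 0.065}, {"jaw": 90, "dp": [0.4, 0.2, 16.8], "yaw": 0.065}, {"jaw": 90, "dp": [0.4, 0.2, 17.1], "yaw": 0.065}, {"jaw": 85, "dp": [0.4, 0.2, 17.15], "yaw": 0.065}, {"jaw": 75, "dp": [0.4, 0.2, 17.15], "yaw": 0.065}])

```text
clock: 18.45
ee_pos: [438.8, 287.1, 39.1]
orientation: [-0.167, 3.136, 0.001]
ft_force: [-0.5, 0.1, 1.0]
finger_gap: 64.2
finger_force: 0.0
```

step_arm(series=[{"jaw": 65, "dp": [0, 0, 0], "yaw": 0}, {"jaw": 55, "dp": [0, 0, 0], "yaw": 0}, {"jaw": 45, "dp": [0, 0, 0], "yaw": 0}, {"jaw": 45, "dp": [0, 0, 0], "yaw": 0}, {"jaw": 45, "dp": [0, 0, 0], "yaw": 0}, {"jaw": 45, "dp": [0, 0, 0], "yaw": 0}, {"jaw": 45, "dp": [0, 0, -0.5], "yaw": 0}, {"jaw": 45, "dp": [0, 0, -1.5], "yaw": 0}], squeeze=60)

```text
clock: 19.45
ee_pos: [438.1, 286.6, 53.6]
orientation: [0.167, -3.137, 0.001]
ft_force: [0.2, 0.4, -2.1]
finger_gap: 48.6
finger_force: 62.6
```

```bash
python3 -c "
from h import *
from bench import robot
go(robot,[460,-3.5,150],110.8)"
```

```text
t 19.45 pos [438.1 286.6  53.6] yAng 96.1 gap 48.6 ff 62.6 ft [ 0.2  0.4 -2.1] q7 1.2
dp [  0.91 -29.09  -9.63] yaw -0.257
```

step_arm(series=[{"jaw": 45, "dp": [0, 0, -5], "yaw": 0}, {"jaw": 45, "dp": [0, -1.5, -9.5], "yaw": 0}, {"jaw": 45, "dp": [0.2, -7, -9.6], "yaw": -0.1}, {"jaw": 45, "dp": [0.4, -12.5, -9.6], "yaw": -0.2}, {"jaw": 45, "dp": [0.6, -18, -9.6], "yaw": -0.257}, {"jaw": 45, "dp": [0.8, -23.5, -9.6], "yaw": -0.257}, {"jaw": 45, "dp": [0.9, -27.5, -9.6], "yaw": -0.257}, {"jaw": 45, "dp": [0.9, -29.1, -9.6], "yaw": -0.257}])

```text
clock: 20.45
ee_pos: [460.1, -6.0, 150.0]
orientation: [-0.562, 3.09, 0.0]
ft_force: [-0.2, 0.2, -2.2]
finger_gap: 49.2
finger_force: 63.3
```

step_arm(series=[{"jaw": 45, "dp": [0, 0, 3], "yaw": 0}, {"jaw": 45, "dp": [0, 0, 6.5], "yaw": 0}, {"jaw": 45, "dp": [0, 0, 9], "yaw": 0}, {"jaw": 45, "dp": [0, 0, 10.5], "yaw": 0}, {"jaw": 45, "dp": [0, 0, 11], "yaw": 0}, {"jaw": 45, "dp": [0, 0, 11], "yaw": 0}, {"jaw": 45, "dp": [0, 0, 11], "yaw": 0}, {"jaw": 45, "dp": [0, 0, 11], "yaw": 0}])

```text
clock: 21.45
ee_pos: [460.6, -3.4, 39.9]
orientation: [-0.567, 3.089, 0.0]
ft_force: [-0.0, -0.4, -1.4]
finger_gap: 48.7
finger_force: 63.3
```

```bash
python3 -c "
from h import *
from bench import robot
go(robot,[460.5,-3.5,21],110.8)"
```

```text
t 21.45 pos [460.6  -3.4  39.9] yAng 110.8 gap 48.7 ff 63.3 ft [-0.  -0.4 -1.4] q7 2.11
dp [ 0.02 -0.01  1.89] yaw 0.0
```

step_arm(series=[{"jaw": 45, "dp": [0, 0, 0.6], "yaw": 0}, {"jaw": 45, "dp": [0, 0, 1.1], "yaw": 0}, {"jaw": 45, "dp": [0, 0, 1.4], "yaw": 0}, {"jaw": 45, "dp": [0, 0, 1.6], "yaw": 0}, {"jaw": 45, "dp": [0, 0, 1.75], "yaw": 0}, {"jaw": 45, "dp": [0, 0, 1.85], "yaw": 0}, {"jaw": 45, "dp": [0, 0, 1.9], "yaw": 0}, {"jaw": 45, "dp": [0, 0, 1.9], "yaw": 0}])

```text
clock: 22.45
ee_pos: [460.3, -3.5, 21.0]
orientation: [-0.567, 3.09, 0.001]
ft_force: [-6.5, -1.3, 23.6]
finger_gap: 48.7
finger_force: 66.4
```

Contact came at the expected height, so I'll release and retreat toward the rack.

step_arm(series=[{"jaw": 45, "dp": [0, 0, -0.05], "yaw": 0}, {"jaw": 65, "dp": [0, 0, -0.05], "yaw": 0}, {"jaw": 70, "dp": [0, 0, -0.05], "yaw": 0}, {"jaw": 75, "dp": [0, 0, -0.05], "yaw": 0}, {"jaw": 80, "dp": [0, 0, -0.1], "yaw": 0}, {"jaw": 80, "dp": [0, 0, -2], "yaw": 0}, {"jaw": 80, "dp": [0, 0, -7], "yaw": 0}, {"jaw": 80, "dp": [0, 0, -13], "yaw": 0}])

```text
clock: 23.45
ee_pos: [459.5, -3.8, 151.2]
orientation: [0.566, -3.088, 0.001]
ft_force: [-0.1, 0.2, 0.5]
finger_gap: 68.5
finger_force: 0.0
```

```bash
python3 -c "
from h import *
from bench import robot
go(robot,[441,285.5,150],100)"
```

```text
t 23.45 pos [459.5  -3.8 151.2] yAng 110.8 gap 68.5 ff 0.0 ft [-0.1  0.2  0.5] q7 1.95
dp [-8.54 27.71  0.09] yaw 0.188
```

step_arm(series=[{"jaw": 95, "dp": [-1.5, 5, 0], "yaw": 0.03}, {"jaw": 95, "dp": [-3, 10.5, 0], "yaw": 0.08}, {"jaw": 95, "dp": [-4.8, 16, 0], "yaw": 0.12}, {"jaw": 95, "dp": [-6.5, 21.5, 0], "yaw": 0.188}, {"jaw": 95, "dp": [-8, 26, 0], "yaw": 0.188}, {"jaw": 95, "dp": [-8.5, 27.7, 0], "yaw": 0.188}, {"jaw": 95, "dp": [-8.5, 27.7, 0], "yaw": 0.188}, {"jaw": 95, "dp": [-8.5, 27.7, 0], "yaw": 0.188}])

```text
clock: 24.45
ee_pos: [441.6, 284.0, 150.2]
orientation: [0.272, -3.13, 0.001]
ft_force: [-0.3, -0.2, 0.9]
finger_gap: 80.9
finger_force: 0.0
```

```bash
python3 -c "
from h import *
from bench import robot
shot(robot,'w7');c=robot.capture('top');cv2.imwrite('pics/t3.png',c['img'])
a=cv2.imread('pics/w7.png');a=cv2.resize(a,(400,300));b=cv2.resize(c['img'][150:290,180:380],None,fx=2,fy=2,interpolation=2)
k=np.zeros((300,800,3),np.uint8);k[:,:400]=a;k[:280,400:]=b;cv2.imwrite('pics/k7.png',k)
go(robot,[441,285.5,7],100)"
```

```text
t 24.45 pos [441.6 284.  150.2] yAng 99.9 gap 80.9 ff 0.0 ft [-0.3 -0.2  0.9] q7 1.21
t 24.55 pos [441.7 284.2 150.4] yAng 99.9 gap 80.9 ff 0.0 ft [ 0.2 -0.1 -0. ] q7 1.21
dp [ 0.04  0.14 14.34] yaw -0.001
```

View pics/k7.png

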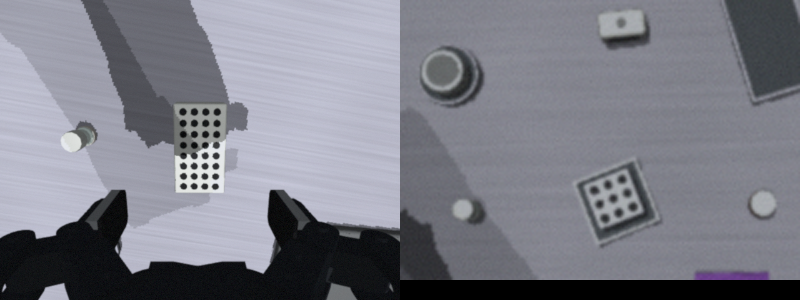

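The block and dish are seated and the vial and jar still stand. The rack is centred under the gripper.

step_arm(series=[{"jaw": 95, "dp": [0, 0.2, 5], "yaw": 0}, {"jaw": 95, "dp": [0, 0.2, 9], "yaw": 0}, {"jaw": 95, "dp": [0, 0.2, 12], "yaw": 0}, {"jaw": 95, "dp": [0, 0.2, 13.7], "yaw": 0}, {"jaw": 95, "dp": [0, 0.2, 14.3], "yaw": 0}, {"jaw": 95, "dp": [0, 0.2, 14.35], "yaw": 0}, {"jaw": 80, "dp": [0, 0.2, 14.35], "yaw": 0}, {"jaw": 70, "dp": [0, 0.2, 14.35], "yaw": 0}])

```text
clock: 25.55
ee_pos: [441.2, 287.9, 7.5]
orientation: [-0.275, 3.129, 0.001]
ft_force: [-0.1, 0.6, -0.6]
finger_gap: 59.8
finger_force: 0.0
```

step_arm(series=[{"jaw": 60, "dp": [0, 0, 0], "yaw": 0}, {"jaw": 50, "dp": [0, 0, 0], "yaw": 0}, {"jaw": 50, "dp": [0, 0, 0], "yaw": 0}, {"jaw": 50, "dp": [0, 0, 0], "yaw": 0}, {"jaw": 50, "dp": [0, 0, 0], "yaw": 0}, {"jaw": 50, "dp": [0, 0, -0.5], "yaw": 0}, {"jaw": 50, "dp": [0, 0, -3], "yaw": 0}, {"jaw": 50, "dp": [0, 0, -7], "yaw": 0}], squeeze=70)

```text
clock: 26.55
ee_pos: [440.3, 287.0, 77.0]
orientation: [0.275, -3.128, 0.002]
ft_force: [-0.0, 0.2, -1.3]
finger_gap: 54.6
finger_force: 74.4
```

```bash
python3 -c "
from h import *
from bench import robot
go(robot,[560,160,190],106.5)
go(robot,[632,-60,210],106.5)"
```

```text
t 26.55 pos [440.3 287.   77. ] yAng 100.0 gap 54.6 ff 74.4 ft [-0.   0.2 -1.3] q7 1.27
dp [ -9.55 -14.61 -11.29] yaw -0.113
t 26.55 pos [440.3 287.   77. ] yAng 100.0 gap 54.6 ff 74.4 ft [-0.   0.2 -1.3] q7 1.27
dp [-12.8  -37.53 -13.27] yaw -0.113
```

step_arm(series=[{"jaw": 50, "dp": [0, 0, -6], "yaw": 0}, {"jaw": 50, "dp": [-1.5, -4.5, -10], "yaw": 0}, {"jaw": 50, "dp": [-3.3, -9.7, -13.3], "yaw": -0.05}, {"jaw": 50, "dp": [-5.1, -15, -13.3], "yaw": -0.113}, {"jaw": 50, "dp": [-6.9, -20.2, -13.3], "yaw": -0.113}, {"jaw": 50, "dp": [-8.7, -25.5, -13.3], "yaw": -0.113}, {"jaw": 50, "dp": [-10.5, -30.7, -13.3], "yaw": -0.113}, {"jaw": 50, "dp": [-11.9, -35, -13.3], "yaw": -0.113}])

```text
clock: 27.55
ee_pos: [619.7, -38.4, 210.1]
orientation: [-0.45, 3.109, -0.0]
ft_force: [0.7, 0.9, -1.7]
finger_gap: 54.4
finger_force: 74.6
```

step_arm(series=[{"jaw": 50, "dp": [-0.9, -2.5, 0], "yaw": 0}, {"jaw": 50, "dp": [-0.9, -2.5, 0], "yaw": 0}, {"jaw": 50, "dp": [-0.9, -2.5, 0], "yaw": 0}, {"jaw": 50, "dp": [-0.9, -2.5, 0], "yaw": 0}, {"jaw": 50, "dp": [-0.9, -2.5, 0], "yaw": 0}, {"jaw": 50, "dp": [-0.9, -2.5, 0], "yaw": 0}, {"jaw": 50, "dp": [-0.9, -2.5, 0], "yaw": 0}, {"jaw": 50, "dp": [-0.9, -2.5, 0], "yaw": 0}])

```text
clock: 28.55
ee_pos: [634.8, -57.7, 209.8]
orientation: [0.451, -3.109, -0.0]
ft_force: [1.0, 0.6, -1.7]
finger_gap: 54.6
finger_force: 74.6
```

```bash
python3 -c "
from h import *
from bench import robot
shot(robot,'w8')"
```

```text
t 28.55 pos [634.8 -57.7 209.8] yAng 106.5 gap 54.6 ff 74.6 ft [ 1.   0.6 -1.7] q7 2.08
```

View pics/w8.png

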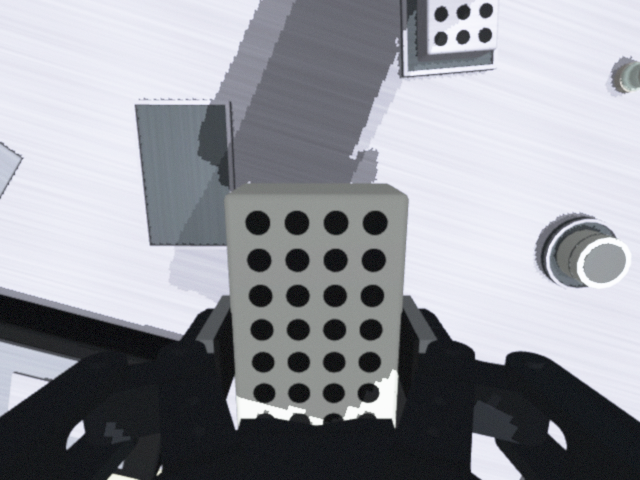

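The rack nest corners visible are (136,101), (230,101) and (149,245); the fourth is behind the held rack. The rack's front top edge is at v≈195.

```bash
python3 -c "
from h import *
import pickle
from bench import robot
p=px('w8',[(136,101),(231,101),(149,245)],18)
A=lambda a,b:np.degrees(np.arctan2(*(b-a)[::-1]))
m=(p[1]+p[2])/2
print(p.round(1),m,np.hypot(*(p[1]-p[0])),np.hypot(*(p[2]-p[0])),A(p[0],p[1]),A(p[0],p[2]))
st,c=pickle.load(open('pics/w8.pkl','rb'));Rm=R.from_rotvec(st['orientation']).as_matrix()
e=px('w8',[(317,184),(317,195)],st['ee_pos'][2]+25)-st['ee_pos'][:2];print(e@Rm[:2,:2])
go(robot,[*m,60],106.3)"
```

```text
[[ 583.4 -220.6]
 [ 562.  -148.5]
 [ 697.1 -189.4]] [ 629.57475622 -168.94531917] 75.21207510420186 117.92953606781974 106.47489374719645 15.317852457661505
[[53.30636519  1.08032004]
 [50.06378695  1.08053949]]
t 28.6 pos [634.8 -57.8 209.8] yAng 106.5 gap 54.4 ff 74.6 ft [ 0.7  1.4 -0.9] q7 2.08
dp [  3.66 -10.51  14.98] yaw 0.004
```

step_arm(series=[{"jaw": 50, "dp": [1.8, -5.3, 0], "yaw": 0}, {"jaw": 50, "dp": [3.4, -9.7, 0], "yaw": 0}, {"jaw": 50, "dp": [3.6, -10.7, 3], "yaw": 0}, {"jaw": 50, "dp": [3.6, -10.7, 8], "yaw": 0}, {"jaw": 50, "dp": [3.6, -10.7, 12.5], "yaw": 0}, {"jaw": 50, "dp": [3.6, -10.7, 15.5], "yaw": 0}, {"jaw": 50, "dp": [3.6, -10.7, 17], "yaw": 0}, {"jaw": 50, "dp": [3.6, -10.7, 17], "yaw": 0}])

```text
clock: 29.6
ee_pos: [630.5, -170.6, 39.5]
orientation: [0.451, -3.108, -0.0]
ft_force: [-0.1, -0.4, -1.3]
finger_gap: 55.1
finger_force: 74.7
```

```bash
python3 -c "
from h import *
from bench import robot
go(robot,[631,-171,21],106.3)"
```

```text
t 29.6 pos [ 630.5 -170.6   39.5] yAng 106.5 gap 55.1 ff 74.7 ft [-0.1 -0.4 -1.3] q7 2.37
dp [-0.04 -0.05  1.85] yaw 0.004
```

step_arm(series=[{"jaw": 50, "dp": [0, 0, 0.6], "yaw": 0}, {"jaw": 50, "dp": [0, 0, 1.1], "yaw": 0}, {"jaw": 50, "dp": [0, 0, 1.4], "yaw": 0}, {"jaw": 50, "dp": [0, 0, 1.6], "yaw": 0}, {"jaw": 50, "dp": [0, 0, 1.7], "yaw": 0}, {"jaw": 50, "dp": [0, 0, 1.8], "yaw": 0}, {"jaw": 50, "dp": [0, 0, 1.85], "yaw": 0}, {"jaw": 50, "dp": [0, 0, 1.85], "yaw": 0}])

```text
clock: 30.6
ee_pos: [630.8, -170.6, 21.9]
orientation: [-0.451, 3.109, 0.0]
ft_force: [-3.3, 2.3, 7.5]
finger_gap: 54.5
finger_force: 75.8
```

step_arm(series=[{"jaw": 50, "dp": [0, 0, 0.05], "yaw": 0}, {"jaw": 50, "dp": [0, 0, 0.05], "yaw": 0}, {"jaw": 72, "dp": [0, 0, 0.03], "yaw": 0}, {"jaw": 78, "dp": [0, 0, 0], "yaw": 0}, {"jaw": 82, "dp": [0, 0, 0], "yaw": 0}, {"jaw": 85, "dp": [0, 0, -0.3], "yaw": 0}, {"jaw": 85, "dp": [0, 0, -4], "yaw": 0}, {"jaw": 85, "dp": [0, 0, -10], "yaw": 0}])

```text
clock: 31.6
ee_pos: [629.6, -170.3, 121.0]
orientation: [0.45, -3.106, -0.001]
ft_force: [1.0, 0.4, 1.2]
finger_gap: 72.5
finger_force: 0.0
```

step_arm(series=[{"jaw": 85, "dp": [0, 5, -6], "yaw": 0}, {"jaw": 85, "dp": [0, 10, -10], "yaw": 0}, {"jaw": 85, "dp": [0, 12, -10], "yaw": 0}, {"jaw": 85, "dp": [0, 12, -10], "yaw": 0}, {"jaw": 85, "dp": [0, 12, -10], "yaw": 0}, {"jaw": 85, "dp": [0, 12, -10], "yaw": 0}, {"jaw": 85, "dp": [0, 12, -10], "yaw": 0}, {"jaw": 85, "dp": [0, 12, -10], "yaw": 0}])

```text
clock: 32.6
ee_pos: [596.6, -56.0, 221.0]
orientation: [0.45, -3.109, 0.0]
ft_force: [-0.0, -0.5, 0.0]
finger_gap: 72.5
finger_force: 0.0
```

```bash
python3 -c "
from h import *
from bench import robot
t=robot.capture('top')['img'];s=robot.capture('scene')['img']
a=cv2.resize(t[130:300,180:450],(400,252),interpolation=2);b=cv2.resize(t[130:215,320:420],(400,340),interpolation=2);d=cv2.resize(s[180:420,160:460],(400,320),interpolation=2)
k=np.zeros((600,800,3),np.uint8);k[:252,:400]=a;k[260:600,:400]=b;k[:320,400:]=d;cv2.imwrite('pics/fin.png',k);say(robot.read_state())"
```

```text
t 32.7 pos [596.6 -55.8 221.1] yAng 106.5 gap 72.9 ff 0.0 ft [-0.1  0.1 -0.6] q7 2.06
```

View pics/fin.png

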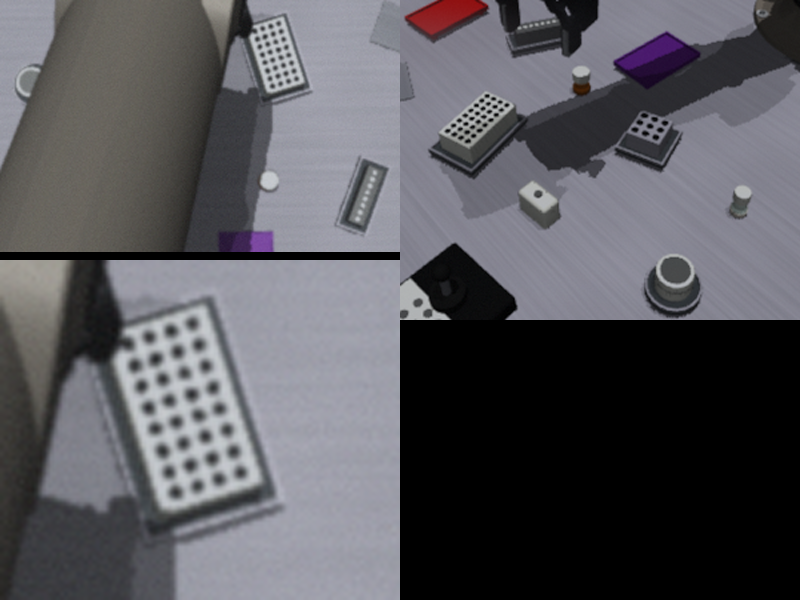

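All four pieces sit flat inside their own nests, and the jar and vial are undisturbed. Handing in.

```bash
python3 -c "
from bench import robot
print(robot.hand_in())"
```

```text
the job is handed in; nothing more can be done
None
```

I took the stack apart from the top, set all four pieces in their own nests, left the jar and vial standing, and handed the job in at about 33 s; the final pictures show everything seated, but the hand-in returned no verdict.

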